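# Close the dough-ball bin

## Task

Close the bin of frozen dough balls so it can go back in the freezer. First take the spatula off the blue lid and slide its orange blade flat into the low dark dock until it stops at the back. Then push the lid across the bin until it drops flush into the opening, and slide both latches fully home over it; leave the other things where they stand.

Things in the scene. Friction and masses are not known exactly. Their poses are not given: they have to be found in the camera images.
- bin: Fixed pale plastic bin with a flat grey metal top, 200 (x) x 325 (y) x 90 mm high; origin at the centre of its underside, y along its length, its -x side toward the robot. The half of its top at +y is a plain deck, 90 mm above the freezer top; the other half has the opening
- opening (a point): Centre of the bin's rectangular opening, level with the metal top, at bin (0, -72, 90) mm; axes as the bin. The opening is 134 (x) x 144 (y) mm, its edge next to the deck at bin y = 0, its rim bevelled 3 mm. A ledge 10 mm below the top carries the lid, whose top is then flush with the metal
- lid: Loose blue flat lid without a handle, 130 (x) x 140 (y) x 10 mm, 0.35 kg; origin at the centre of its underside. It starts lying askew on the deck of the bin, with the spatula on it, and slides on the deck. It fits the opening with about 2 mm to spare on every side, either way round
- spatula: Loose spatula, 297 mm long, lying flat along its x axis, 80 g; origin at the centre of its underside. Black handle from x = -149 to -24 mm, 24 mm wide and 16 mm high, narrow neck, orange blade from x = +60 to +149 mm, 52 mm wide and 10 mm high; its balance point lies at x = -13 mm
- spatula_tip (a point): Middle of the free end of the spatula's blade, at spatula x = +149 mm, 5 mm above its underside
- dock: Fixed low dark plastic dock, 106 x 94 x 30 mm, with one flat level slot open toward its -x. Origin on the freezer top below the middle of the slot's mouth; x points into the slot. Slot 58 mm wide (y) and 18 mm high, its floor 5 mm above the freezer top, 98 mm deep; before the mouth two flared cheeks and a ramp that rises from the freezer top, about 20 mm long
- latch_near (a joint): Flat slide latch on the bin's rim on the side toward the robot, at the middle of the opening (bin y = -72 mm): 0 drawn back, 0.020 m fully home over the lid. It moves toward bin +x, with 1.5 N of friction, and passes 3 mm above the metal top
- latch_near_knob (a point): Top of that latch's black knob: upright, 14 mm across, 20 mm high, top 117 mm above the freezer top. Its axis is at bin x = -94 mm when drawn back, -74 mm when home. Push the knob sideways
- latch_far (a joint): The same latch on the far rim, across the opening: 0 drawn back, 0.020 m fully home; it moves toward bin -x, toward the robot
- latch_far_knob (a point): Top of the far latch's black knob, of the same size and height; at bin x = +94 mm when drawn back, +74 mm when home
- tub: Bystander: white tub with red fruit, 72 mm across and 71 mm high, behind the bin; origin at the centre of its underside
- tin: Bystander: food tin, 75 mm across and 110 mm high, behind the bin; origin at the centre of its underside
- timer: Bystander: red and white dial timer, 69 mm across and 44 mm high, in front of the bin on the right; origin at the centre of its underside
- pan: Bystander: small empty steel food pan, 109 x 177 x 67 mm, right of the bin; origin at the centre of its underside

How it is judged:
By the outcome, as a careful person would: the job done as asked, in the order asked, and still so for the second after the job is handed in, with the robot touching nothing.
It also fails if it takes over 72 s, if anything falls off the work surface, if the arm or the gripper's body presses on something with over 40 N, if the wrist force passes 120 N, or if a joint passes its speed limit or range.

## Robot

A 6-joint arm with a two-finger parallel gripper is mounted at the origin on a cart in front of the work surface, level with it; the furniture and walls round the work are solid. World frame = base frame: x ahead of the robot, y to its left, z up, the work surface at z = 0. Lengths are in m, angles in degrees, forces in N, time in s.
With the tool pointing down it reaches from about 0.4 to 0.825 m from the base axis. Payload 7 kg.
Tool frame: the origin (TCP) lies at the very end of the fingers, on their centre line; the grasp point (between the pads) lies 19 mm behind it; z points along the fingers, y is the line along which they close (so a half turn about z gives the same grasp; the last joint's range is limited). The gripper opens to 88 mm and grips with 3 to 60 N. Pads are 19 mm wide; open, the fingers measure 130 mm over their backs; the gripper's body (78 mm by 193 mm) begins 47 mm behind the grasp point.
Start: joints at [-51.503, 20.546, 0.682, 0, -70.136, -16.507], TCP at [0.253, -0.626, 0.227] pointing down, gripper open.
Joint ranges: [-176.03, 176.03], [-82.01, 121.73], [-58.28, 71.71], [-173.87, 95.51], [-174.79, -0.11], [-173.66, 173.66]. Speed limits (degrees/s): [136.94, 136.94, 172.46, 180, 180, 180].

## Interface

Orientations are given as [roll, pitch, yaw] about the fixed x, y, z axes, in that order (R = Rz(yaw) Ry(pitch) Rx(roll)).
In Python, from plant import get_obs, snapshot, camera_params, close_job, boxes_of, cut_out, landmark_of gives the robot as it stands.
- The arm moves only by the shell command python3 -m inch 'ROWS' [OPENING]. ROWS is text: rows parted by semicolons, each of 6 numbers parted by spaces: the shift along the tool's x, y, z in units of 30 cm (1.0 is 30 cm), then the turn, a rotation vector about the tool's x, y, z in units of pi rad (1.0 is pi rad). A call has 1 to 10 rows; each row is the pose to reach, as a shift and turn from the pose commanded when the call began, along the tool's axes at that moment, turning the shorter way round; what a row does not reach only later rows make up. A row lasts 1/12 s, in which the tool goes at most 41.7 mm and 7.16 degrees, less where a joint would pass 70% of its speed; a pose out of reach is approached as far as the arm can. A call with a number of a shift or a turn outside -1 to 1 is refused whole. A call with a gripper value outside its range is refused whole. OPENING is the closure, from -1 (fully open) to 1 (shut), set as the call begins (- or left out, the last holds). The fingers move at their own pace and stop on an object; the grip force is fixed at half the most. Time passes only in rows, so rows that repeat a pose let the fingers close. It gives the time, the measured TCP pose, the force, the opening and the grip force at its end, in the units of the state.
- get_obs(): the state, without advancing time (a new reading comes with each control period).
- snapshot(name): name is "scene" or "side" or "wrist"; returns the picture (480x640x3 uint8, red, green, blue); there is no depth.
- camera_params(name): a dict with "mtx" (3x3 intrinsics, pixels), "k1" (the pictures are not rectified: a ray, as slopes to the right and down, at radius r is drawn at 1 + k1 r^2 times it, then the intrinsics apply), "rvec" (rotation vector, rad) and "tvec" (3), from world to camera coordinates, as OpenCV has them. Camera axes: x right, y down, z forward; pixel columns grow to the right and rows downward; lengths in m; the calibration is good to about 2 mm. A picture is of the moment at which its call begins: read the wrist's pose just before it. camera_params takes no time and is no camera call; for the wrist camera it gives the pose at the moment of the call.
- close_job(): hands the job in; it is judged then, once.
Trained networks look in the newest picture that a camera, given by its name, has taken for a name from the list of things; names that differ only in an ending like _2 or _b are one class to them, and where a whole thing is asked for, a point or a joint stands for the part that bears it (a point fixed in the world has none). Each returns a list of dicts, best first, with "p" (0 to 1); they miss things now and then, are a little off and sometimes report something else, mostly with a low value. They report only what shows in the picture. A call takes as long as a camera call.
- boxes_of(camera, thing): "rect" ([left, top, width, height] in pixels, round what is visible of it).
- cut_out(camera, thing): "pixels" (480x640 bool, what is visible of it) and "rect" ([left, top, width, height] in pixels, round what is visible of it).
- landmark_of(camera, thing): "uv" ([column, row] in pixels: a listed point, or the origin of a listed thing).
The state is a dict: "clock": time; "joint_pos": joint angles; "qvel": joint speeds; "tau": joint torques, N m; "tool_pos": TCP position; "orientation": TCP orientation; "force": force on the tool from outside, world axes, zero at the start; "moment": the same for the moment, N m; "opening": finger opening in m; "gripper_force": force on a finger pad.
Only numpy, scipy, OpenCV 4.12 (cv2) and the standard library are available. Lean on these libraries where they do the work, as an engineer would, in place of code of your own. Each camera call takes 0.05 s, during which the arm holds its last target. There are 200 camera calls.

## Working session

There is one attempt and no reset: what is moved stays moved. The work goes in short steps, Python scripts to look and compute and a shell command to move; the robot and the scene stay as the last step left them, time stands still between calls to the robot, and variables do not carry over. Pictures are saved under pics/ and viewed, at most 10 in all, crops included, and the job is handed in when it is done.

```bash
mkdir -p pics; ls
python3 - <<'E'
from plant import *
import cv2
print(get_obs())
for n in ("scene","side"):
    im=snapshot(n); cv2.imwrite(f"pics/{n}0.png",im[:,:,::-1]); print(n,camera_params(n))
    for t in ("bin","opening","lid","spatula","spatula_tip","dock","latch_near_knob","latch_far_knob"):
        r=landmark_of(n,t); print(t,[(x["uv"],round(x["p"],2)) for x in r[:2]])
E
```

```text
pics
{'clock': 0.0, 'joint_pos': array([-5.15046511e+01,  2.05925394e+01,  6.33251984e-01, -2.07978404e-02,
       -7.01352255e+01, -1.65049275e+01]), 'qvel': array([ 0.07365602,  0.01593388, -0.02657125, -0.05266444,  0.02738807,
        0.15666354]), 'tau': array([ 3.03870647e-04, -5.82716775e+01,  2.93062162e+01,  6.99715465e+00,
        7.05628467e-03, -1.24163557e-04]), 'tool_pos': array([ 0.25252703, -0.62545218,  0.22560412]), 'orientation': array([ 1.79903827e+02, -8.10811434e-03, -1.58016655e+02]), 'force': array([-0.20914585, -0.1572876 ,  0.5579989 ]), 'moment': array([ 0.01465273,  0.03909199, -0.01782583]), 'gripper_force': 0.0, 'opening': 0.08781334279586753}
scene {'mtx': array([[474.31002431,   0.        , 316.19208435],
       [  0.        , 474.31002431, 235.91134218],
       [  0.        ,   0.        ,   1.        ]]), 'k1': -0.11611759185870747, 'rvec': array([ 1.11582747, -2.29119996,  1.06728155]), 'tvec': array([0.28018703, 0.33735316, 0.91040533])}
bin [([311.6, 255.7], 0.72)]
opening [([328.8, 215.3], 0.56), ([452.1, 239.2], 0.22)]
lid [([280.3, 242.2], 0.87), ([327.2, 210.1], 0.63)]
spatula [([284.9, 233.8], 0.78)]
spatula_tip [([248.0, 211.9], 0.87), ([282.3, 242.0], 0.69)]
dock [([174.4, 310.7], 0.97)]
latch_near_knob [([352.0, 226.7], 0.66)]
latch_far_knob [([309.8, 192.7], 0.52)]
side {'mtx': array([[476.67162708,   0.        , 318.94314385],
       [  0.        , 476.67162708, 236.27085625],
       [  0.        ,   0.        ,   1.        ]]), 'k1': 0.0370056040889751, 'rvec': array([ 2.15391879,  0.14010889, -0.08698038]), 'tvec': array([-0.52874471,  0.02307509,  1.31247089])}
bin [([321.4, 269.8], 0.58), ([315.2, 254.3], 0.37)]
opening [([315.4, 258.5], 0.98)]
lid [([324.0, 221.1], 0.92)]
spatula []
spatula_tip [([382.2, 225.7], 0.6)]
dock [([347.4, 201.0], 0.83)]
latch_near_knob [([277.1, 247.0], 0.66)]
latch_far_knob [([357.1, 250.4], 0.46)]
```

View pics/scene0.png

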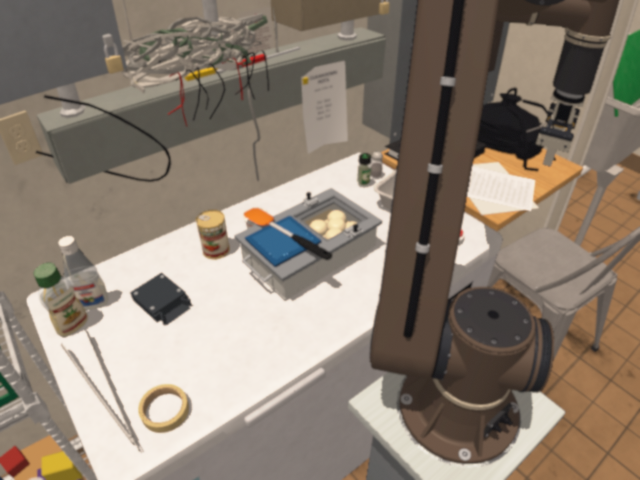

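View pics/side0.png

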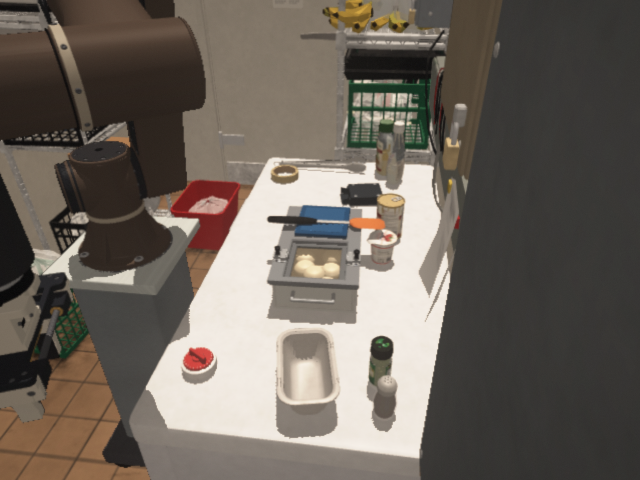

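Scene: bin about (310,240) with lid at (283,240), the spatula across it (handle end at (328,255), blade (258,216)), and the dock at (160,297) with its mouth toward lower right. Side: the same things; bin knobs at (277,250) and (357,255).

```bash
cat > h.py <<'E'
import numpy as np, cv2
from scipy.spatial.transform import Rotation as R
from scipy.optimize import least_squares
from plant import *
def proj(c,P):
    P=np.atleast_2d(P); q=(cv2.Rodrigues(c["rvec"])[0]@P.T).T+c["tvec"]; s=q[:,:2]/q[:,2:]
    s=s*(1+c["k1"]*(s**2).sum(1,keepdims=True)); return s*[c["mtx"][0,0],c["mtx"][1,1]]+c["mtx"][:2,2]
def onz(c,uv,z):
    d=(np.array(uv)-c["mtx"][:2,2])/[c["mtx"][0,0],c["mtx"][1,1]]; s=d.copy()
    for _ in range(20): s=d/(1+c["k1"]*(s@s))
    M=cv2.Rodrigues(c["rvec"])[0]; o=-M.T@c["tvec"]; v=M.T@np.array([*s,1]); return o+v*(z-o[2])/v[2]
def rel(p,rpy):
    """rows numbers from the present measured pose to TCP p, rpy"""
    o=get_obs(); A=R.from_euler("xyz",o["orientation"],degrees=True); B=R.from_euler("xyz",rpy,degrees=True)
    d=A.inv().apply(np.array(p)-o["tool_pos"]); w=(A.inv()*B).as_rotvec()
    return np.round(d/.3,4),np.round(w/np.pi,4),np.linalg.norm(d)*1000/41.7,np.degrees(np.linalg.norm(w))/7.16
E
python3 - <<'E'
from h import *
cs={n:camera_params(n) for n in("scene","side")}
L={"bin":((311.6,255.7),(321.4,269.8),0),"opening":((328.8,215.3),(315.4,258.5),.09),"lid":((280.3,242.2),(324,221.1),.09),"tip":((248,211.9),(382.2,225.7),.105),"dock":((174.4,310.7),(347.4,201),0),"near":((352,226.7),(277.1,247),.117),"far":((309.8,192.7),(357.1,250.4),.117),"handle end":((328,256),(269,220),.11)}
for k,(a,b,z) in L.items(): print(k,onz(cs["scene"],a,z).round(3),onz(cs["side"],b,z).round(3))
for n in cs:
    snapshot(n)
    for t in("tub","tin","timer","pan"):
        r=landmark_of(n,t); print(n,t,[(onz(cs[n],x["uv"],0).round(3),round(x["p"],2)) for x in r[:1]])
im=cv2.imread("pics/scene0.png"); cv2.imwrite("pics/z.png",cv2.resize(im[180:330,110:400],None,fx=2.7,fy=2.7,interpolation=cv2.INTER_CUBIC))
E
```

```text
bin [ 0.532 -0.044  0.   ] [ 0.546 -0.046  0.   ]
opening [ 0.549 -0.115  0.09 ] [ 0.543 -0.121  0.09 ]
lid [0.539 0.046 0.09 ] [0.542 0.043 0.09 ]
tip [0.676 0.053 0.105] [0.691 0.015 0.105]
dock [0.579 0.33  0.   ] [0.582 0.316 0.   ]
near [ 0.451 -0.108  0.117] [ 0.455 -0.125  0.117]
far [ 0.631 -0.116  0.117] [ 0.637 -0.116  0.117]
handle end [ 0.411 -0.     0.11 ] [ 0.407 -0.     0.11 ]
scene tub [(array([0.701, 0.023, 0.   ]), 0.39)]
scene tin [(array([0.708, 0.15 , 0.   ]), 0.78)]
scene timer [(array([ 0.354, -0.393,  0.   ]), 0.37)]
scene pan [(array([ 0.576, -0.416,  0.   ]), 0.58)]
side tub []
side tin [(array([0.705, 0.143, 0.   ]), 0.92)]
side timer [(array([ 0.354, -0.393,  0.   ]), 0.69)]
side pan []
```

View pics/z.png

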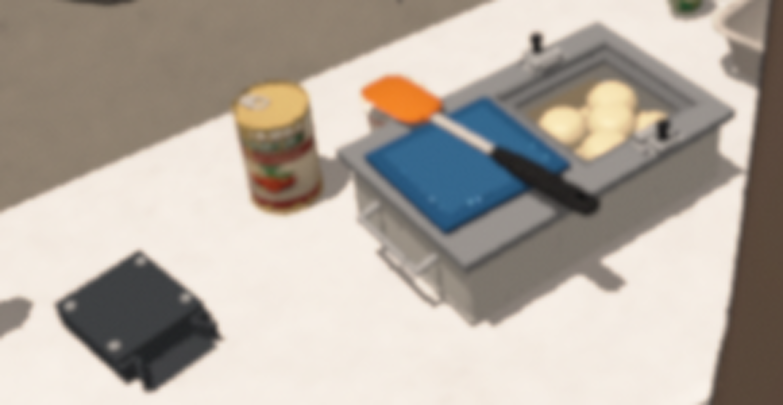

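The crop shows the bin's top corners at crop (735,113), (470,265), (345,155) and (598,25). The dock's screws are at (70,305), (140,260), (185,298) and (114,345), with its mouth at the lower right, (180,350).

Run:
```python
from h import *
c=camera_params("scene")
g=lambda l,z:[print(p,onz(c,np.array(p)/2.7+[110,180],z).round(3)) for p in l]
g([(735,113),(470,265),(345,155),(598,25)],.09)
print("dock");g([(70,305),(140,260),(185,298),(114,345)],.03); g([(60,305),(140,252),(218,335)],.03)
print("lid");g([(365,158),(485,98),(570,162),(445,230)],.10)
print("spat");g([(365,92),(590,205)],.105)
w=camera_params("wrist"); o=get_obs();M=cv2.Rodrigues(w["rvec"])[0];A=R.from_euler("xyz",o["orientation"],degrees=True)
print("cam in tool",A.inv().apply(-M.T@w["tvec"]-o["tool_pos"]),A.inv().apply(M.T@[0,0,1]),A.inv().apply(M.T@[1,0,0]),w["mtx"],w["k1"])
print(rel([.5,.02,.45],[180,0,-172]))
```

```text
(735, 113) [ 0.443 -0.206  0.09 ]
(470, 265) [0.431 0.11  0.09 ]
(345, 155) [0.619 0.119 0.09 ]
(598, 25) [ 0.638 -0.197  0.09 ]
dock
(70, 305) [0.659 0.387 0.03 ]
(140, 260) [0.674 0.313 0.03 ]
(185, 298) [0.604 0.3   0.03 ]
(114, 345) [0.591 0.374 0.03 ]
(60, 305) [0.665 0.394 0.03 ]
(140, 252) [0.683 0.308 0.03 ]
(218, 335) [0.546 0.297 0.03 ]
lid
(365, 158) [0.594 0.112 0.1  ]
(485, 98) [ 0.599 -0.025  0.1  ]
(570, 162) [ 0.474 -0.03   0.1  ]
(445, 230) [0.47  0.108 0.1  ]
spat
(365, 92) [0.672 0.063 0.105]
(590, 205) [ 0.415 -0.005  0.105]
cam in tool [ 0.0648242   0.00035784 -0.15847805] [-2.43762977e-01 -7.50546273e-04  9.69834546e-01] [-1.14707279e-04  9.99999716e-01  7.45059736e-04] [[398.77450473   0.         315.55842771]
 [  0.         398.77450473 240.23942209]
 [  0.           0.           1.        ]] 0.03066084776307735
(array([-1.5705,  1.6876, -0.7448]), array([-0.    , -0.    ,  0.0777]), np.float64(17.4288719945249), np.float64(1.9541241109718006))
```

```bash
A='-.8 .86 -.6 0 0 .0777'; python3 -m inch '-.8 .86 -.6 0 0 .0777;-.8 .86 -.6 0 0 .0777;-.8 .86 -.6 0 0 .0777;-.8 .86 -.6 0 0 .0777;-.8 .86 -.6 0 0 .0777;-.8 .86 -.6 0 0 .0777;-.8 .86 -.6 0 0 .0777;-.8 .86 -.6 0 0 .0777;-.8 .86 -.6 0 0 .0777;-.8 .86 -.6 0 0 .0777' -1
python3 -c "
from h import *
print(rel([.5,.02,.45],[180,0,-172]))"
```

```text
clock: 2.23
tool_pos: [0.3796, -0.2944, 0.4096]
orientation: [-179.9, 0.2, -171.9]
force: [0.2, -0.9, 0.4]
opening: 0.0876
gripper_force: 0.0
(array([-0.5454,  0.9808, -0.1344]), array([-0.0006,  0.0013,  0.0005]), np.float64(8.131517150363763), np.float64(0.03725199983251283))
```

```bash
python3 -m inch '-.54 .98 -.13 0 0 0;-.54 .98 -.13 0 0 0;-.54 .98 -.13 0 0 0;-.54 .98 -.13 0 0 0;-.54 .98 -.13 0 0 0;-.54 .98 -.13 0 0 0;-.54 .98 -.13 0 0 0;-.54 .98 -.13 0 0 0;-.54 .98 -.13 0 0 0;-.54 .98 -.13 0 0 0'
python3 - <<'E'
from h import *
import pickle
c=camera_params("wrist");im=snapshot("wrist"); pickle.dump(c,open("w1.pkl","wb")); cv2.imwrite("pics/w1.png",im[:,:,::-1])
for t,z in (("bin",0),("opening",.09),("lid",.09),("spatula",.1),("spatula_tip",.105),("dock",0),("latch_near_knob",.117),("latch_far_knob",.117)):
    for x in landmark_of("wrist",t)[:2]: print(t,x["uv"],round(x["p"],2),onz(c,x["uv"],z).round(4))
E
```

```text
clock: 3.07
tool_pos: [0.4988, 0.0193, 0.4451]
orientation: [-180.0, -0.1, -171.8]
force: [0.4, 0.3, 0.4]
opening: 0.0878
gripper_force: 0.0
bin [271.4, 206.5] 0.63 [ 0.5414 -0.0427  0.    ]
bin [312.0, 230.2] 0.22 [0.5693 0.0238 0.    ]
opening [206.9, 210.7] 0.81 [ 0.5431 -0.1171  0.09  ]
lid [329.4, 225.3] 0.59 [0.5394 0.0436 0.09  ]
spatula [311.7, 230.2] 0.78 [0.547  0.0212 0.1   ]
spatula_tip [311.0, 230.8] 0.16 [0.5468 0.0204 0.105 ]
latch_near_knob [202.9, 139.9] 0.88 [ 0.4536 -0.1213  0.117 ]
latch_far_knob [201.8, 284.3] 0.46 [ 0.6344 -0.1094  0.117 ]
```

View pics/w1.png

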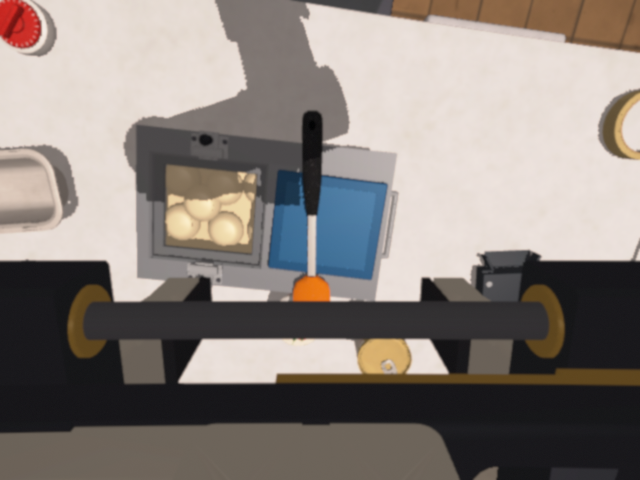

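Wrist view: the spatula's handle runs from (312,111) to (312,213), its neck at (312,245). Lid corners are (278,171), (387,181), (372,278) and (269,267); bin corners (138,125), (397,154) and (138,278). The dock's mouth is at about (508,255).

Run:
```python
from h import *
import pickle
c=pickle.load(open("w1.pkl","rb"));im=cv2.imread("pics/w1.png")
r=cut_out("wrist","spatula")
m=np.zeros((480,640),np.uint8)
if r: print("spat p",r[0]["p"],r[0]["rect"]); m=r[0]["pixels"]
v=im[...,::-1].astype(int)
for y in (115,130,150,170,190,205,220,240,260):
    xs=np.where(m[y])[0]
    if len(xs): 
        u=(xs.min()+xs.max())/2; print(y,u,len(xs),onz(c,(u,y),.108).round(4))
print("end",onz(c,(312.5,111),.112))
def L(n,l,z): print(n,*[onz(c,p,z).round(4) for p in l])
L("lid",[(278,171),(387,181),(372,278),(269,267)],.10)
l=cut_out("wrist","lid")
if l:
    mm=l[0]["pixels"].astype(np.uint8); cs=max(cv2.findContours(mm,0,2)[0],key=cv2.contourArea); print("lid rect",l[0]["p"],cv2.minAreaRect(cs)); L("lid2",cv2.boxPoints(cv2.minAreaRect(cs)),.10)
L("bin",[(138,125),(397,154),(138,278)],.09)
```

```text
spat p 0.91 [292.8, 106.6, 38.1, 195.0]
115 311.5 20 [0.4069 0.0012 0.108 ]
130 311.5 22 [0.4238 0.0036 0.108 ]
150 311.5 20 [0.4468 0.0069 0.108 ]
170 312.0 21 [0.4704 0.0108 0.108 ]
190 311.5 18 [0.4947 0.0137 0.108 ]
205 311.5 14 [0.5133 0.0163 0.108 ]
220 312.0 9 [0.5321 0.0196 0.108 ]
240 312.0 9 [0.5579 0.0233 0.108 ]
260 311.0 9 [0.5846 0.0257 0.108 ]
end [0.40256159 0.0018506  0.112     ]
lid [ 0.4782 -0.0309  0.1   ] [0.4711 0.1058 0.1   ] [0.6002 0.1099 0.1   ] [ 0.6045 -0.0277  0.1   ]
lid rect 0.98 ((348.07000732421875, 228.010009765625), (66.04377746582031, 99.27780151367188), 8.13010311126709)
lid2 [0.6047 0.0249 0.1   ] [0.4742 0.0244 0.1   ] [0.474  0.1073 0.1   ] [0.6051 0.1132 0.1   ]
bin [ 0.4487 -0.2083  0.09  ] [0.4369 0.1138 0.09  ] [ 0.6484 -0.2016  0.09  ]
```

```bash
python3 -c "
from h import *
print(rel([.505,.0155,.115],[180,0,-172]))"
```

```text
(array([-0.0222, -0.0062,  1.1025]), array([ 0.    ,  0.0001, -0.0002]), np.float64(7.9330415560585195), np.float64(0.006948479235187739))
```

```bash
python3 -m inch '-.022 -.006 .95 0 0 0;-.022 -.006 .95 0 0 0;-.022 -.006 .95 0 0 0;-.022 -.006 .95 0 0 0;-.022 -.006 .95 0 0 0;-.022 -.006 .95 0 0 0;-.022 -.006 .95 0 0 0;-.022 -.006 .95 0 0 0;-.022 -.006 .95 0 0 0' -.5
python3 - <<'E'
from h import *
c=camera_params("wrist");im=snapshot("wrist"); cv2.imwrite("pics/w2.png",im[:,:,::-1])
print(rel([.505,.0155,.103],[180,0,-172]))
r=cut_out("wrist","spatula")
if r:
    m=r[0]["pixels"]; print(r[0]["rect"])
    for y in range(60,480,40):
        xs=np.where(m[y])[0]
        if len(xs): u=(xs.min()+xs.max())/2; print(y,u,len(xs),onz(c,(u,y),.108).round(4))
# bin corner / knobs
for t,z in (("latch_near_knob",.117),("latch_far_knob",.117),("opening",.09)):
    for x in landmark_of("wrist",t)[:1]: print(t,x["uv"],round(x["p"],2),onz(c,x["uv"],z).round(4))
E
```

```text
clock: 4.37
tool_pos: [0.5043, 0.0154, 0.16]
orientation: [-179.9, -0.2, -172.0]
force: [0.6, 0.4, 0.9]
opening: 0.066
gripper_force: 0.0
(array([ 0.0031, -0.001 ,  0.1966]), array([-0.0002,  0.0002,  0.0001]), np.float64(1.4146878149809192), np.float64(0.008658747476194798))
[290.2, 53.6, 51.7, 321.9]
60 315.5 36 [0.4027 0.0013 0.108 ]
100 314.5 50 [0.4209 0.0034 0.108 ]
140 315.0 49 [0.44   0.0063 0.108 ]
180 315.0 47 [0.4601 0.0091 0.108 ]
220 315.0 43 [0.4812 0.0121 0.108 ]
260 315.0 37 [0.5034 0.0152 0.108 ]
300 313.5 18 [0.5269 0.0176 0.108 ]
340 315.0 17 [0.5513 0.0219 0.108 ]
latch_near_knob [50.2, 127.2] 0.87 [ 0.4524 -0.1204  0.117 ]
```

View pics/w2.png

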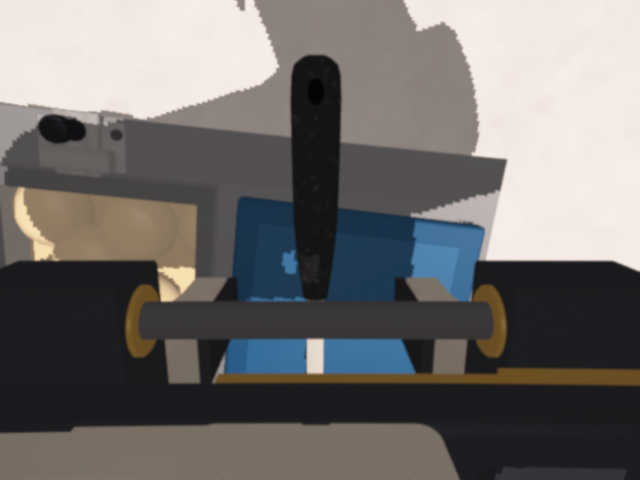

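Wrist close-up: the handle lies centred between the open fingers (axis at column 315), tapering forward of row 220. I'll grip a little further back, at x = 0.488.

```bash
python3 -m inch '.055 0 0 0 0 0;.055 0 .1 0 0 0;.055 0 .19 0 0 0;.055 0 .19 0 0 0;.055 0 .19 0 0 0'
python3 -m inch '0 0 0 0 0 0;0 0 0 0 0 0;0 0 0 0 0 0;0 0 0 0 0 0;0 0 0 0 0 0;0 0 0 0 0 0' 1
```

```text
clock: 5.03
tool_pos: [0.4888, 0.0137, 0.1044]
orientation: [-180.0, -0.0, -172.0]
force: [-0.6, -0.2, 0.2]
opening: 0.0658
gripper_force: 0.0
clock: 5.53
tool_pos: [0.4887, 0.0138, 0.1039]
orientation: [180.0, 0.0, -172.0]
force: [-0.3, -0.1, -0.8]
opening: 0.031
gripper_force: 0.0
```

```bash
python3 -m inch '0 0 0 0 0 0;0 0 0 0 0 0;0 0 0 0 0 0;0 0 0 0 0 0'
python3 -m inch '0 0 -.14 0 0 0;0 0 -.28 0 0 0;0 0 -.42 0 0 0;0 0 -.5 0 0 0;0 0 -.5 0 0 0;0 0 -.5 0 0 0'
python3 -c "
from h import *
print(rel([.42,.30,.27],[180,0,-170]))"
```

```text
clock: 5.87
tool_pos: [0.4886, 0.0137, 0.1036]
orientation: [-180.0, -0.0, -172.0]
force: [-0.5, 0.3, 1.1]
opening: 0.021
gripper_force: 30.0
clock: 6.37
tool_pos: [0.4891, 0.0141, 0.2551]
orientation: [179.9, 0.2, -172.0]
force: [-0.9, 1.1, -1.9]
opening: 0.021
gripper_force: 30.0
(array([ 0.0954,  0.9758, -0.0489]), array([ 0.0004,  0.001 , -0.0111]), np.float64(7.062492757497133), np.float64(0.2805032907016921))
```

```bash
python3 -c "
from h import *
print(rel([.53,.20,.42],[180,0,-172]))"
python3 -m inch '-.21 .6 -.55 0 0 0;-.21 .6 -.55 0 0 0;-.21 .6 -.55 0 0 0;-.21 .6 -.55 0 0 0;-.21 .6 -.55 0 0 0;-.21 .6 -.55 0 0 0;-.21 .6 -.55 0 0 0;-.21 .6 -.55 0 0 0;-.21 .6 -.55 0 0 0'
python3 - <<'E'
from h import *
import pickle
c=camera_params("wrist");im=snapshot("wrist"); pickle.dump(c,open("w3.pkl","wb")); cv2.imwrite("pics/w3.png",im[:,:,::-1]); print(get_obs()["tool_pos"])
cv2.imwrite("pics/w3z.png",cv2.resize(im[150:330,280:520,::-1],None,fx=3.3,fy=3.3,interpolation=cv2.INTER_CUBIC))
for x in landmark_of("wrist","dock")[:2]: print(x["uv"],round(x["p"],2),onz(c,x["uv"],0).round(4))
r=cut_out("wrist","spatula")
if r:
    m=r[0]["pixels"]; print(r[0]["rect"])
    for y in range(60,480,30):
        xs=np.where(m[y])[0]
        if len(xs): u=(xs.min()+xs.max())/2; print(y,u,len(xs))
E
```

```text
(array([-0.2229,  0.5953, -0.5484]), array([0.0004, 0.001 , 0.    ]), np.float64(6.039734878847475), np.float64(0.027564842578555813))
clock: 7.12
tool_pos: [0.5254, 0.2009, 0.4163]
orientation: [-179.9, -0.2, -172.0]
force: [0.2, 0.2, -1.9]
opening: 0.0211
gripper_force: 30.0
[0.52524092 0.20016859 0.41636817]
[397.7, 238.2] 0.71 [0.5827 0.3313 0.    ]
[285.6, 69.8, 67.0, 305.2]
90 316.5 66
120 316.5 70
150 316.5 70
180 316.5 66
210 316.5 64
240 315.5 62
270 316.0 59
300 315.5 50
360 315.0 37
```

View pics/w3z.png

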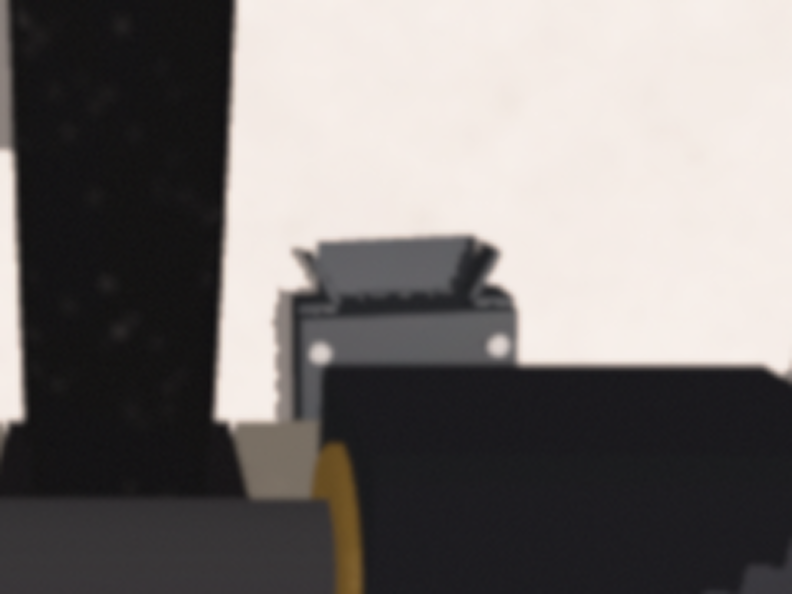

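The crop shows the dock: front top edge from (300,313) to (517,308), screws at (320,353) and (498,346), and the ramp front from (318,243) to (475,237).

Run:
```python
from h import *
import pickle
c=pickle.load(open("w3.pkl","rb"))
def G(a,b,z):
    P=[onz(c,np.array(p)/3.3+[280,150],z) for p in(a,b)]; d=P[1]-P[0]; print(z,P[0].round(4),P[1].round(4),"mid",((P[0]+P[1])/2).round(4),"len",np.hypot(*d[:2]).round(4),"yaw",np.degrees(np.arctan2(-d[0],d[1])).round(2))
G((300,313),(517,308),.03);G((320,353),(498,346),.03);G((318,243),(475,237),0.001);G((338,300),(468,293),.005)
```

```text
0.03 [0.5911 0.2886 0.03  ] [0.576  0.3795 0.03  ] mid [0.5836 0.334  0.03  ] len 0.0922 yaw 9.44
0.03 [0.6075 0.3001 0.03  ] [0.5936 0.3751 0.03  ] mid [0.6006 0.3376 0.03  ] len 0.0762 yaw 10.46
0.001 [0.5652 0.296  0.001 ] [0.5529 0.3643 0.001 ] mid [0.5591 0.3301 0.001 ] len 0.0694 yaw 10.27
0.005 [0.5888 0.3087 0.005 ] [0.5776 0.3652 0.005 ] mid [0.5832 0.3369 0.005 ] len 0.0576 yaw 11.26
```

Run:
```python
from h import *
c=camera_params("scene"); print("ring",onz(c,(163,408),0.01))
print(rel([.342,.2906,.15],[180,0,-169.8]))
```

```text
ring [0.35084087 0.46163262 0.01      ]
(array([0.5615, 0.3858, 0.8912]), array([-0.0003, -0.0007, -0.0125]), np.float64(8.07053417350696), np.float64(0.3145170480780718))
```

```bash
python3 -m inch '.56 .386 .6 0 0 -.0125;.56 .386 .6 0 0 -.0125;.56 .386 .6 0 0 -.0125;.56 .386 .6 0 0 -.0125;.56 .386 .6 0 0 -.0125;.56 .386 .6 0 0 -.0125;.56 .386 .89 0 0 -.0125;.56 .386 .89 0 0 -.0125;.56 .386 .89 0 0 -.0125;.56 .386 .89 0 0 -.0125'
python3 - <<'E'
from h import *
c=camera_params("wrist"); im=snapshot("wrist"); s=snapshot("side")
cs=camera_params("side")
for n in("side","scene"):
    snapshot(n)
    for x in landmark_of(n,"spatula_tip")[:1]: print(n,x["uv"],round(x["p"],2),onz(camera_params(n),x["uv"],.15))
print("expected tip",.342+.208*.984,.2906+.208*.177)
print(rel([.342,.2906,.03],[180,0,-169.8]))
E
```

```text
clock: 8.1
tool_pos: [0.3411, 0.2883, 0.1472]
orientation: [-179.7, -0.3, -169.8]
force: [-0.7, -0.3, -0.4]
opening: 0.021
gripper_force: 30.0
side [336.0, 160.5] 0.8 [0.54666044 0.28680045 0.15      ]
scene [401.6, 199.8] 0.18 [ 0.42510843 -0.24978113  0.15      ]
expected tip 0.546672 0.32741600000000004
(array([ 0.01  , -0.0067,  0.4108]), array([0.0008, 0.0007, 0.0001]), np.float64(2.9568602269089093), np.float64(0.02556971338461296))
```

Run:
```python
from h import *
im=snapshot("side")[:,:,::-1].copy(); c=camera_params("side")
o=get_obs(); A=R.from_euler("xyz",o["orientation"],degrees=True)
sp=lambda x,y,z: o["tool_pos"]+np.array(A.apply([-(x+.059),0,0]))+np.array([0,0,-.0036+z])
q=[proj(c,sp(x,0,.008))[0] for x in(-.149,-.024,.06,.149)]; print(np.round(q,1))
z=im[100:250,240:440]; z=cv2.resize(z,None,fx=4,fy=4,interpolation=cv2.INTER_CUBIC)
for u in q: cv2.circle(z,tuple(int(v) for v in (u-[240,100])*4),3,(0,255,0),1)
cv2.imwrite("pics/s4.png",z)
```

```text
[[238.5 154.8]
 [280.6 153.7]
 [308.6 153. ]
 [338.3 152.2]]
```

View pics/s4.png

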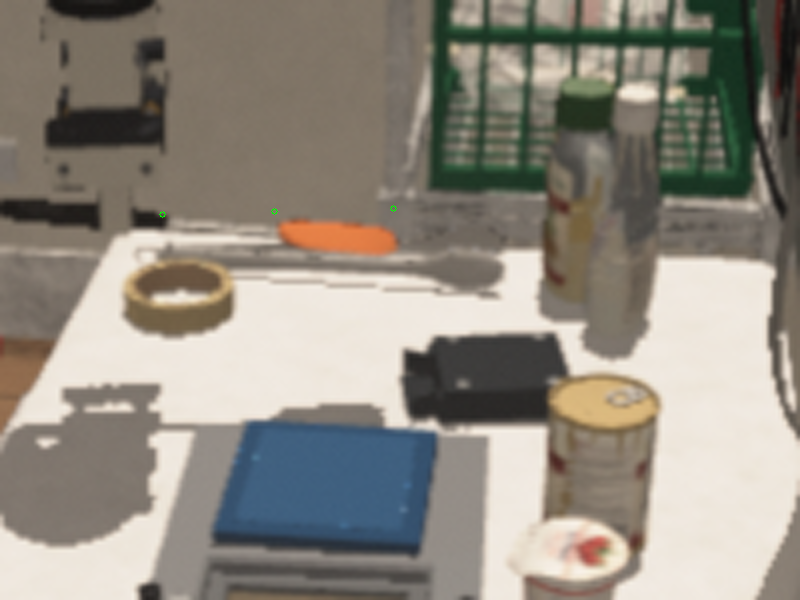

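The crop shows the lid now bare, and the blade's centre at crop (338,240) against about (335,211) expected. So the spatula droops nose-down in the grip; I'll work out the angle.

Run:
```python
from h import *
c=camera_params("side"); o=get_obs(); yaw=np.radians(10.2)
def pt(x,t,h): # distance from grasp along spatula; tilt down t; h above underside, pivot at grasp height ~.008
    l=x+.059; t=np.radians(t); a=l*np.cos(t)+(h-.008)*np.sin(t); z=-l*np.sin(t)+(h-.008)*np.cos(t)
    return o["tool_pos"]+[a*np.cos(yaw),a*np.sin(yaw),z+.0044]
for t in(0,4,6,8,10): print(t,[(proj(c,pt(x,t,.005))[0]-[240,100]).round(2)*4 for x in(-.024,.06,.105,.149)])
```

```text
0 [array([162.48, 218.76]), array([274.68, 215.96]), array([334.56, 214.4 ]), array([393.04, 212.88])]
4 [array([162.28, 221.8 ]), array([274.24, 226.24]), array([333.8 , 228.56]), array([391.8 , 230.76])]
6 [array([162.08, 223.32]), array([273.72, 231.32]), array([333.04, 235.52]), array([390.72, 239.64])]
8 [array([161.84, 224.8 ]), array([273.04, 236.36]), array([332.  , 242.48]), array([389.28, 248.4 ])]
10 [array([161.52, 226.28]), array([272.16, 241.4 ]), array([330.72, 249.36]), array([387.56, 257.08])]
```

```bash
python3 -m inch '.01 -.007 .28 0 -.036 0;.01 -.007 .28 0 -.036 0;.01 -.007 .28 0 -.036 0;.01 -.007 .28 0 -.036 0'
cat > tip.py <<'E'
from h import *
# orange blade in side view vs model at various tilts of the spatula
c=camera_params("side"); im=snapshot("side").astype(int); o=get_obs()
r,g,b=im[...,0],im[...,1],im[...,2]; m=((r>170)&(g<140)&(b<90)&(r-g>60)); m[:100]=0; m[230:]=0; m[:,:240]=0; m[:,380:]=0
n,l,s,ce=cv2.connectedComponentsWithStats(m.astype(np.uint8)); k=1+np.argmax(s[1:,4]); print("blob",s[k],ce[k].round(1))
ys,xs=np.where(l==k); p=np.polyfit(xs,ys,1); print("slope",p[0].round(3))
A=R.from_euler("xyz",o["orientation"],degrees=True); f=-A.apply([1,0,0]); yaw=np.arctan2(f[1],f[0]); print(o["tool_pos"],o["orientation"],o["force"])
for t in(-4,-2,0,2,4):
    T=np.radians(t); L=lambda d:proj(c,o["tool_pos"]+[0,0,.004]+d*np.array([np.cos(T)*np.cos(yaw),np.cos(T)*np.sin(yaw),-np.sin(T)]))[0].round(1)
    a,b=L(.119),L(.208); print(t,"centre",L(.1635),"end",b,"slope",((b-a)[1]/(b-a)[0]).round(3))
E
python3 tip.py
```

```text
clock: 8.78
tool_pos: [0.3398, 0.2871, 0.0657]
orientation: [-179.8, 6.3, -169.7]
force: [0.5, -1.1, -0.2]
opening: 0.0208
gripper_force: 30.0
blob [309 178  27   6 147] [322.6 180.6]
slope -0.015
[0.34082014 0.2890241  0.06749412] [-179.90876182    6.44929504 -169.70168911] [0.70310534 0.64112752 0.01316381]
-4 centre [322.2 175.6] end [336.6 174.3] slope -0.09
-2 centre [322.3 177.3] end [336.6 176.4] slope -0.059
0 centre [322.3 178.9] end [336.7 178.5] slope -0.028
2 centre [322.3 180.6] end [336.6 180.6] slope 0.003
4 centre [322.2 182.2] end [336.4 182.7] slope 0.035
```

```bash
python3 -c "
from h import *
print(rel([.342,.2911,.016],[180,7.7,-169.8]))"
```

```text
(array([0.0142, 0.0064, 0.1711]), array([-0.0004, -0.0069,  0.0005]), np.float64(1.2361977913344624), np.float64(0.17555827620736103))
```

```bash
python3 -m inch '.014 .006 .1 0 -.007 0;.014 .006 .17 0 -.007 0;.014 .006 .17 0 -.007 0;.014 .006 .17 0 -.007 0'; python3 tip.py; python3 -c "
from h import *
for s in (.2,.16,.125,.108): print(s,rel([.583-.984*s,.334-.177*s,.016],[180,7.7,-169.8])[:2])"
```

```text
clock: 9.17
tool_pos: [0.343, 0.292, 0.0173]
orientation: [-180.0, 7.8, -169.8]
force: [0.4, -0.1, -0.9]
opening: 0.0209
gripper_force: 30.0
blob [310 190  27   7 162] [323.6 192.9]
slope -0.036
[0.34316651 0.29277874 0.01800306] [ 179.93184143    7.82073075 -169.77743741] [-0.29279389  0.06110831 -0.46454812]
-4 centre [323.1 189.4] end [337.2 188.1] slope -0.089
-2 centre [323.2 191. ] end [337.3 190.1] slope -0.06
0 centre [323.3 192.6] end [337.3 192.1] slope -0.032
2 centre [323.3 194.1] end [337.3 194.2] slope 0.004
4 centre [323.2 195.7] end [337.1 196.2] slope 0.032
0.2 (array([-0.1424, -0.0064,  0.0263]), array([0.0004, 0.0007, 0.0001]))
0.16 (array([-0.2744, -0.0065,  0.0444]), array([0.0004, 0.0007, 0.0001]))
0.125 (array([-0.39  , -0.0065,  0.0603]), array([0.0004, 0.0007, 0.0001]))
0.108 (array([-0.4461, -0.0066,  0.068 ]), array([0.0004, 0.0007, 0.0001]))
```

```bash
python3 -m inch '0 -.005 .006 0 0 0;-.05 -.005 .013 0 0 0;-.1 -.005 .022 0 0 0;-.14 -.005 .028 0 0 0;-.18 -.005 .033 0 0 0;-.18 -.005 .033 0 0 0'; python3 tip.py | head -3
```

```text
clock: 9.72
tool_pos: [0.3932, 0.2928, 0.0117]
orientation: [-179.5, 7.3, -170.0]
force: [-25.8, -4.9, -2.1]
opening: 0.0186
gripper_force: 29.1
blob [322 189  27   9 173] [335.8 193.2]
slope -0.091
[0.39309342 0.2931873  0.01189874] [-179.50702989    7.30585863 -169.96127707] [-25.76832754  -4.89012711  -1.58551942]
```

```bash
python3 -m inch '.06 0 0 0 0 0;.13 0 -.02 0 0 0;.18 0 -.033 0 0 0;.18 0 -.033 0 0 0'; python3 tip.py
python3 - <<'E'
from h import *
im=snapshot("side")[:,:,::-1]; a=cv2.resize(im[150:230,270:400],None,fx=6,fy=6,interpolation=cv2.INTER_CUBIC)[:300]
b=snapshot("scene")[:,:,::-1][230:340,120:340]; b=cv2.resize(b,(780,300),interpolation=cv2.INTER_CUBIC)
cv2.imwrite("pics/c5.png",np.vstack([a,b]) if a.shape[1]==780 else b)
E
```

```text
clock: 10.1
tool_pos: [0.3413, 0.2897, 0.018]
orientation: [179.9, 7.8, -169.7]
force: [0.3, -0.1, -0.7]
opening: 0.0189
gripper_force: 29.9
blob [306 188  27   7 143] [319.3 191.4]
slope -0.072
[0.34214852 0.29088434 0.0180993 ] [ 179.8544932     7.8376018  -169.68726996] [ 0.09086534  0.48919021 -1.33140227]
-4 centre [322.7 189.5] end [336.8 188.3] slope -0.089
-2 centre [322.8 191.2] end [336.9 190.3] slope -0.06
0 centre [322.9 192.8] end [336.9 192.3] slope -0.032
2 centre [322.9 194.3] end [336.9 194.4] slope 0.004
4 centre [322.8 195.9] end [336.7 196.4] slope 0.032
```

View pics/c5.png

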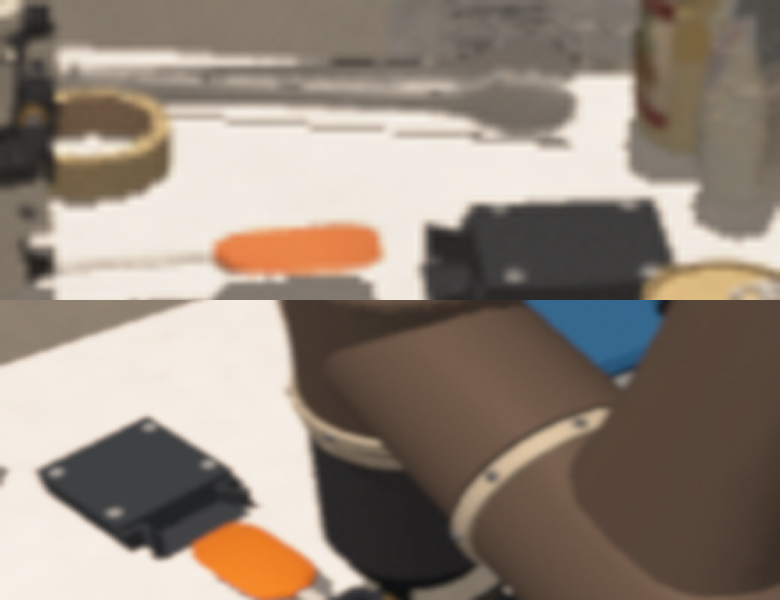

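The composite shows the blade short of the dock, slipped about 11 mm back in the grip and tilted up about 2.5° (side view, slope −0.072). It met the slot's upper lip, so I'll go lower with a slight nose-down.

```bash
python3 -m inch '0 0 .015 0 .018 0;0 0 .026 0 .018 0;0 0 .026 0 .018 0;0 0 .026 0 .018 0'; python3 tip.py; python3 -c "
from h import *
for s in (.21,.19,.17,.14,.11,.098): print(s,rel([.583-.984*s,.334-.177*s,.0095],[180,4.6,-169.8])[:2])"
```

```text
clock: 10.58
tool_pos: [0.3444, 0.2906, 0.0088]
orientation: [-180.0, 4.6, -169.8]
force: [-0.1, -0.3, -0.6]
opening: 0.0192
gripper_force: 29.9
blob [307 194  27   7 168] [320.4 197.1]
slope 0.007
[0.34400724 0.29008214 0.00872549] [-179.95734503    4.57299349 -169.80145495] [-0.0427867   0.29148473  0.14245878]
-4 centre [323.3 192.4] end [337.4 191.1] slope -0.093
-2 centre [323.4 194. ] end [337.5 193.1] slope -0.06
0 centre [323.4 195.6] end [337.5 195.2] slope -0.028
2 centre [323.4 197.2] end [337.4 197.2] slope 0.004
4 centre [323.3 198.7] end [337.3 199.2] slope 0.032
0.21 (array([-0.11  ,  0.003 ,  0.0062]), array([-0.0002, -0.0002, -0.    ]))
0.19 (array([-0.1764,  0.003 ,  0.0115]), array([-0.0002, -0.0002, -0.    ]))
0.17 (array([-0.2429,  0.0031,  0.0168]), array([-0.0002, -0.0002, -0.    ]))
0.14 (array([-0.3425,  0.0031,  0.0248]), array([-0.0002, -0.0002, -0.    ]))
0.11 (array([-0.4422,  0.0031,  0.0328]), array([-0.0002, -0.0002, -0.    ]))
0.098 (array([-0.482 ,  0.0031,  0.036 ]), array([-0.0002, -0.0002, -0.    ]))
```

```bash
python3 -m inch '-.05 .002 .001 0 0 0;-.09 .003 .003 0 0 0;-.12 .003 .005 0 0 0;-.15 .003 .007 0 0 0;-.18 .003 .009 0 0 0;-.18 .003 .009 0 0 0'; python3 tip.py
```

```text
clock: 11.13
tool_pos: [0.3977, 0.301, 0.0102]
orientation: [-180.0, 4.5, -169.8]
force: [-0.2, -0.4, -0.4]
opening: 0.0189
gripper_force: 29.9
blob [324 193  25   7 136] [336.2 196.1]
slope -0.056
[0.39697164 0.30050122 0.01007417] [-179.97848642    4.49950247 -169.8223006 ] [-0.12120681 -0.01058954 -0.56616631]
-4 centre [340.4 191.4] end [354.4 190.1] slope -0.093
-2 centre [340.4 193. ] end [354.5 192.2] slope -0.057
0 centre [340.4 194.6] end [354.4 194.2] slope -0.029
2 centre [340.4 196.2] end [354.3 196.2] slope 0.004
4 centre [340.3 197.7] end [354.1 198.2] slope 0.032
```

```bash
python3 -m inch '-.04 0 .0032 0 0 0;-.08 0 .0065 0 0 0;-.12 0 .0097 0 0 0;-.16 0 .013 0 0 0;-.2 0 .016 0 0 0;-.2 0 .016 0 0 0'; python3 tip.py|head -3
```

```text
clock: 11.68
tool_pos: [0.4569, 0.3119, 0.0101]
orientation: [180.0, 4.5, -169.8]
force: [-0.1, 0.8, -0.6]
opening: 0.0185
gripper_force: 29.9
blob [343 192   6   6  28] [345.6 194.7]
slope -0.007
[0.45591852 0.31120223 0.00989836] [-179.98364121    4.493437   -169.81881726] [ 0.06719286 -0.92088561 -1.39954558]
```

```bash
python3 -m inch '-.03 0 .0024 0 0 0;-.06 0 .0048 0 0 0;-.08 0 .0064 0 0 0;-.08 0 .0064 0 0 0'; python3 -m inch '-.01 0 .001 0 0 0;-.02 0 .0016 0 0 0;-.02 0 .0016 0 0 0'
```

```text
clock: 12.07
tool_pos: [0.4805, 0.3163, 0.0102]
orientation: [180.0, 4.5, -169.8]
force: [1.3, -0.4, -1.1]
opening: 0.0191
gripper_force: 29.9
clock: 12.32
tool_pos: [0.4836, 0.3151, 0.0092]
orientation: [-179.9, 4.3, -169.8]
force: [-7.4, -1.1, 0.6]
opening: 0.0187
gripper_force: 29.6
```

```bash
python3 -m inch '-.008 0 .0006 0 0 0;-.014 0 .001 0 0 0;-.014 0 .001 0 0 0'; python3 -m inch '.004 0 .006 0 0 0;.004 0 .006 0 0 0;.004 0 .006 0 0 0'
```

```text
clock: 12.57
tool_pos: [0.4843, 0.3134, 0.0079]
orientation: [-179.7, 4.0, -169.8]
force: [-20.8, -2.0, 4.7]
opening: 0.0192
gripper_force: 29.3
clock: 12.82
tool_pos: [0.4841, 0.3137, 0.0063]
orientation: [-179.7, 4.1, -169.8]
force: [-16.5, -2.6, 1.7]
opening: 0.0184
gripper_force: 29.4
```

```bash
python3 -m inch '.01 0 .004 0 0 0;.01 0 .004 0 0 0'; python3 -m inch '0 0 0 0 0 0;0 0 0 0 0 0;0 0 0 0 0 0;0 0 0 0 0 0;0 0 0 0 0 0' -.4; python3 -m inch '0 0 -.1 0 0 0;0 0 -.3 0 0 0;0 0 -.5 0 0 0;0 0 -.8 0 0 0;0 0 -.9 0 0 0;0 0 -.9 0 0 0;0 0 -.9 0 0 0;0 0 -.9 0 0 0'
python3 - <<'E'
from h import *
im=snapshot("wrist");c=camera_params("wrist")
a=cv2.resize(im[:,:,::-1],(480,360))
s=snapshot("side")[:,:,::-1]; b=cv2.resize(s[160:260,260:420],(576,360),interpolation=cv2.INTER_CUBIC)[:,:320]
cv2.imwrite("pics/d6.png",np.hstack([a,b]))
print(rel([.545,.24,.20],[180,0,-87]), rel([.545,.24,.20],[180,0,93]), get_obs()["joint_pos"])
E
```

```text
clock: 12.98
tool_pos: [0.4835, 0.3153, 0.0059]
orientation: [-179.9, 4.3, -169.8]
force: [-6.3, -0.5, -0.6]
opening: 0.0189
gripper_force: 29.6
clock: 13.4
tool_pos: [0.4859, 0.3172, 0.0071]
orientation: [180.0, 4.5, -169.7]
force: [-0.2, 0.2, 0.1]
opening: 0.047
gripper_force: 0.0
clock: 14.07
tool_pos: [0.4669, 0.3151, 0.2845]
orientation: [179.6, 5.1, -169.7]
force: [0.8, 0.6, 0.1]
opening: 0.0612
gripper_force: 0.0
(array([-0.1971, -0.2897,  0.2758]), array([-0.0179,  0.0219, -0.4595]), np.float64(3.208096811593741), np.float64(11.572717626480665)) (array([-0.1971, -0.2897,  0.2758]), array([0.0227, 0.0185, 0.5399]), np.float64(3.208096811593741), np.float64(13.593652768195703)) [  56.29068238    5.308605    -14.11256194    3.50348815  -67.25202003
 -137.30492202]
```

View pics/d6.png

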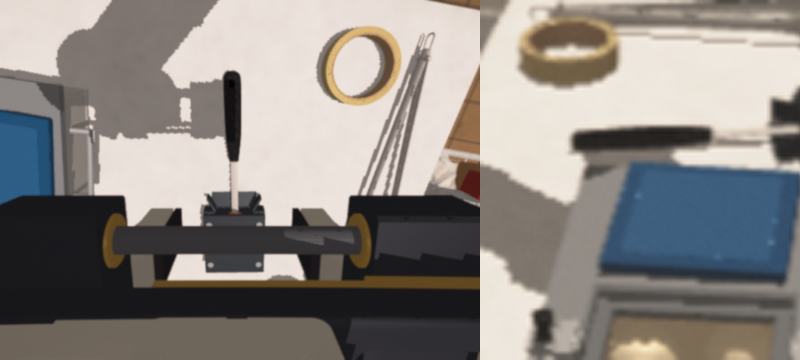

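The picture shows the blade inside the dock with the handle lying level in front. The lid is still on the deck.

```bash
python3 -c "
from h import *
print(rel([.54,-.01,.40],[180,0,-88]))"
```

```text
(array([-0.0872, -1.1047, -0.4045]), array([-0.0177,  0.022 , -0.4539]), np.float64(8.487112401693878), np.float64(11.433319721325574))
```

```bash
python3 -m inch '-.09 -1 -.4 -.0177 .022 -.4539;-.09 -1 -.4 -.0177 .022 -.4539;-.09 -1 -.4 -.0177 .022 -.4539;-.09 -1 -.4 -.0177 .022 -.4539;-.09 -1 -.4 -.0177 .022 -.4539;-.09 -1 -.4 -.0177 .022 -.4539;-.09 -1 -.4 -.0177 .022 -.4539;-.09 -1 -.4 -.0177 .022 -.4539;-.09 -1 -.4 -.0177 .022 -.4539;-.09 -1 -.4 -.0177 .022 -.4539' -1; python3 -c "
from h import *
print(rel([.54,-.01,.40],[180,0,-88]))"
```

```text
clock: 15.0
tool_pos: [0.5362, 0.0175, 0.3982]
orientation: [-179.5, 0.5, -103.5]
force: [0.0, 2.1, -0.1]
opening: 0.0875
gripper_force: 0.0
(array([ 0.086 , -0.0337, -0.0065]), array([-0.0029,  0.0026, -0.0862]), np.float64(0.6662046909558625), np.float64(2.1689995344776087))
```

```bash
python3 -m inch '.086 -.034 0 -.0029 .0026 -.086;.086 -.034 0 -.0029 .0026 -.086;.086 -.034 0 -.0029 .0026 -.086;.086 -.034 0 -.0029 .0026 -.086;.086 -.034 0 -.0029 .0026 -.086;.086 -.034 0 -.0029 .0026 -.086'
python3 - <<'E'
from h import *
import pickle
c=camera_params("wrist");im=snapshot("wrist"); pickle.dump(c,open("w7.pkl","wb")); cv2.imwrite("pics/w7.png",im[:,:,::-1])
for t,z in (("bin",0),("opening",.09),("lid",.09),("latch_near_knob",.117),("latch_far_knob",.117)):
    for x in landmark_of("wrist",t)[:1]: print(t,x["uv"],round(x["p"],2),onz(c,x["uv"],z).round(4))
E
```

```text
clock: 15.5
tool_pos: [0.539, -0.006, 0.3971]
orientation: [180.0, 0.1, -88.3]
force: [-0.0, -0.2, 0.3]
opening: 0.0874
gripper_force: 0.0
bin [316.4, 158.9] 0.86 [ 0.5392 -0.0455  0.    ]
opening [313.8, 94.9] 0.73 [ 0.5444 -0.1182  0.09  ]
lid [317.5, 233.1] 0.76 [0.5356 0.0374 0.09  ]
latch_near_knob [400.0, 89.6] 0.7 [ 0.4556 -0.123   0.117 ]
latch_far_knob [227.8, 93.4] 0.56 [ 0.633  -0.1141  0.117 ]
```

View pics/w7.png

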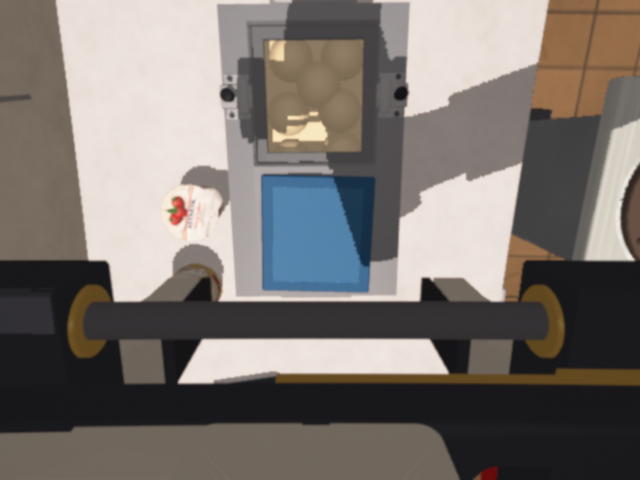

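The wrist view shows the lid at (262–374, 175–292), just past the opening frame (250–380, 25–163), with the knobs at (228,94) and (400,93). The bin's far edge runs from (219,5) to (236,295) and its near edge from (409,5) to (396,295).

```bash
cat > binlid.py <<'E'
from h import *
import pickle
def warp(im,c,z,x0=.40,x1=.70,y0=-.24,y1=.16,s=2000):
    """top-down picture of plane z: columns = world x, rows = world y, s px/m"""
    X,Y=np.meshgrid(np.arange(x0,x1,1/s),np.arange(y0,y1,1/s)); uv=proj(c,np.c_[X.ravel(),Y.ravel(),np.full(X.size,z)]).astype(np.float32)
    return cv2.remap(im,uv[:,0].reshape(X.shape),uv[:,1].reshape(X.shape),cv2.INTER_CUBIC),x0,y0,s
def lid(im,c,z=.10):
    w,x0,y0,s=warp(im,c,z); w=w.astype(int); m=((w[...,2]-w[...,0]>35)&(w[...,2]>50)).astype(np.uint8)
    m=cv2.morphologyEx(m,cv2.MORPH_OPEN,np.ones((7,7))); k=max(cv2.findContours(m,0,2)[0],key=cv2.contourArea); r=cv2.minAreaRect(k)
    return np.array(r[0])/s+[x0,y0],np.array(r[1])/s,r[2],k[:,0]/s+[x0,y0]
E
python3 - <<'E'
from binlid import *
c=pickle.load(open("w7.pkl","rb")); im=cv2.imread("pics/w7.png")[:,:,::-1]
ce,sz,a,k=lid(im,c); print("lid",ce.round(4),sz.round(4),a)
w,x0,y0,s=warp(im,c,.09); g=cv2.GaussianBlur(w,(5,5),0).astype(int).sum(2)/3
pts=[]
for y in np.arange(-.19,.09,.01):
    r=g[int((y-y0)*s)]; d=np.diff(r); i=int((.60-x0)*s); j=i+np.argmax(d[i:int((.665-x0)*s)]); pts.append((j/s+x0,y,d[j]))
pts=np.array(pts); print(pts.round(4)[:,:2].T); p=np.polyfit(pts[:,1],pts[:,0],1)
for _ in range(5):
    e=pts[:,0]-np.polyval(p,pts[:,1]); ok=abs(e)<.0025; p=np.polyfit(pts[ok,1],pts[ok,0],1)
print("far edge x=",p,"yaw",-np.degrees(np.arctan(p[0])),ok.sum())
G=lambda l,z:[print(q,onz(c,q,z).round(4)) for q in l]
G([(250,25),(380,25),(258,163),(374,163)],.09); G([(219,5),(236,295),(396,295),(409,5)],.09)
E
```

```text
lid [0.5368 0.0377] [0.1281 0.1387] 0.33118578791618347
[[ 0.647   0.6465  0.646   0.6455  0.645   0.645   0.6285  0.6465  0.646
   0.628   0.6265  0.6255  0.6425  0.642   0.6415  0.641   0.602   0.603
   0.603   0.603   0.6525  0.6385  0.603   0.638   0.6025  0.6025  0.602
   0.6025  0.6025]
 [-0.19   -0.18   -0.17   -0.16   -0.15   -0.14   -0.13   -0.12   -0.11
  -0.1    -0.09   -0.08   -0.07   -0.06   -0.05   -0.04   -0.03   -0.02
  -0.01    0.      0.01    0.02    0.03    0.04    0.05    0.06    0.07
   0.08    0.09  ]]
far edge x= [-0.17216372  0.6172733 ] yaw 9.768491915241556 6
(250, 25) [ 0.6134 -0.1848  0.09  ]
(380, 25) [ 0.4768 -0.1889  0.09  ]
(258, 163) [ 0.6062 -0.043   0.09  ]
(374, 163) [ 0.4734 -0.0469  0.09  ]
(219, 5) [ 0.6451 -0.2022  0.09  ]
(236, 295) [0.6345 0.1195 0.09  ]
(396, 295) [0.4355 0.1136 0.09  ]
(409, 5) [ 0.4482 -0.2081  0.09  ]
```

```bash
python3 -c "
from h import *
print(rel([.535,.1275,.20],[180,0,-88]));print(rel([.535,.1275,.094],[180,0,-88]))"
```

```text
(array([-4.453e-01, -5.000e-04,  6.594e-01]), array([-0.    ,  0.0004, -0.0011]), np.float64(5.724270416280442), np.float64(0.028764975052534204))
(array([-4.4480e-01, -5.0000e-04,  1.0127e+00]), array([-0.    ,  0.0004, -0.0011]), np.float64(7.957683183913442), np.float64(0.028764975052534204))
```

```bash
python3 -m inch '-.445 0 .5 0 0 -.001;-.445 0 .5 0 0 -.001;-.445 0 .5 0 0 -.001;-.445 0 .5 0 0 -.001;-.445 0 .5 0 0 -.001;-.445 0 .66 0 0 -.001;-.445 0 .8 0 0 -.001;-.445 0 .9 0 0 -.001;-.445 0 .9 0 0 -.001;-.445 0 .9 0 0 -.001' -.5; python3 -c "
from h import *
print(get_obs()['orientation'],rel([.535,.1275,.0935],[180,0,-88]))"
```

```text
clock: 16.63
tool_pos: [0.5342, 0.1268, 0.127]
orientation: [179.8, -0.1, -88.0]
force: [1.1, -0.1, 1.0]
opening: 0.0659
gripper_force: 0.0
[ 1.79813505e+02 -6.76556380e-02 -8.79836648e+01] (array([-0.0025, -0.0032,  0.1115]), array([ 0.001 , -0.0004,  0.0001]), np.float64(0.8029211834195361), np.float64(0.027800333130673052))
```

```bash
python3 -m inch '0 -.001 .06 0 0 0;0 -.002 .11 0 0 0;0 -.002 .11 0 0 0;0 -.002 .11 0 0 0'; python3 -m inch '.02 0 0 0 0 0;.05 0 0 0 0 0;.08 0 0 0 0 0;.11 0 0 0 0 0;.14 0 0 0 0 0;.17 0 0 0 0 0;.17 0 0 0 0 0;.17 0 0 0 0 0'
python3 - <<'E'
from binlid import *
for n in ("wrist","side","scene"):
    c=camera_params(n); im=snapshot(n)
    try:
        ce,sz,a,k=lid(im,c); print(n,"lid",ce.round(4),sz.round(4),round(a,2))
    except Exception as e: print(n,e)
    for t,z in (("opening",.09),("lid",.09),("latch_near_knob",.117),("latch_far_knob",.117)):
        for x in landmark_of(n,t)[:1]: print(n,t,x["uv"],round(x["p"],2),onz(c,x["uv"],z).round(4))
    if n=="wrist":
        w,x0,y0,s=warp(im,c,.10); cv2.imwrite("pics/warp.png",w[:,:,::-1]); pickle.dump((c,im),open("w8.pkl","wb"))
E
```

```text
clock: 16.97
tool_pos: [0.5367, 0.1277, 0.097]
orientation: [-179.9, 0.1, -88.0]
force: [-0.2, -0.3, 0.4]
opening: 0.0655
gripper_force: 0.0
clock: 17.63
tool_pos: [0.5374, 0.0754, 0.0953]
orientation: [-180.0, 0.1, -88.1]
force: [0.1, 1.4, -0.4]
opening: 0.0656
gripper_force: 0.1
wrist lid [0.5397 0.014 ] [0.1279 0.0991] 2.07
wrist opening [318.3, 96.1] 0.33 [ 0.5393 -0.0058  0.09  ]
wrist lid [315.4, 94.4] 0.84 [ 0.5404 -0.0063  0.09  ]
side lid [ 0.5853 -0.0288] [0.0965 0.0425] 90.0
side opening [313.3, 259.1] 0.7 [ 0.5381 -0.1244  0.09  ]
side lid [322.4, 229.2] 0.57 [0.5426 0.0044 0.09  ]
side latch_near_knob [279.1, 248.0] 0.46 [ 0.4601 -0.1279  0.117 ]
side latch_far_knob [357.7, 251.3] 0.65 [ 0.6389 -0.119   0.117 ]
scene lid [ 0.5368 -0.004 ] [0.135  0.1345] 90.0
scene opening [332.1, 212.7] 0.65 [ 0.5526 -0.1291  0.09  ]
scene lid [296.9, 234.5] 0.89 [ 0.5375 -0.0033  0.09  ]
scene latch_near_knob [312.1, 195.2] 0.65 [ 0.6182 -0.1134  0.117 ]
scene latch_far_knob [308.3, 191.3] 0.48 [ 0.6391 -0.1165  0.117 ]
```

```bash
python3 -m inch '.03 0 .004 0 0 0;.06 0 .005 0 0 0;.09 0 .005 0 0 0;.1 0 .005 0 0 0;.1 0 .005 0 0 0'
python3 - <<'E'
from binlid import *
c=camera_params("wrist"); im=snapshot("wrist")
ce,sz,a,k=lid(im,c); print("lid",ce.round(4),sz.round(4),round(a,2))
w,x0,y0,s=warp(im,c,.09); g=cv2.GaussianBlur(w,(5,5),0).astype(int)
print("strong steps in x along rows (plane .09)")
for y in (-.20,-.18,-.16,-.14,-.10,-.08,-.06):
    r=g[int((y-y0)*s)].sum(1)/3; d=np.diff(r); 
    pk=[i for i in range(5,len(d)-5) if abs(d[i])>4 and abs(d[i])==abs(d[i-5:i+6]).max()]
    print(y,[(round(i/s+x0,4),int(d[i])) for i in pk])
for t,z in (("opening",.09),("latch_near_knob",.117),("latch_far_knob",.117)):
    for x in landmark_of("wrist",t)[:1]: print(t,x["uv"],round(x["p"],2),onz(c,x["uv"],z).round(4))
E
```

```text
clock: 18.8
tool_pos: [0.538, 0.0451, 0.0931]
orientation: [180.0, 0.1, -88.1]
force: [-0.1, 1.1, 0.1]
opening: 0.0654
gripper_force: 0.0
lid [ 0.5405 -0.0161] [0.1281 0.0982] 1.93
strong steps in x along rows (plane .09)
-0.2 []
-0.18 []
-0.16 []
-0.14 []
-0.1 []
-0.08 []
-0.06 [(0.4245, 85), (0.4415, -26), (0.473, -14), (0.584, 9), (0.597, -5), (0.5975, -5), (0.61, 13), (0.642, 27), (0.654, -89)]
latch_far_knob [67.9, 199.4] 0.45 [0.6227 0.0028 0.117 ]
```

```bash
python3 -m inch '.04 0 0 0 0 0;.08 0 0 0 0 0;.12 0 0 0 0 0;.16 0 0 0 0 0;.2 0 0 0 0 0;.22 0 0 0 0 0;.22 0 0 0 0 0'
python3 - <<'E'
from binlid import *
c=camera_params("wrist"); im=snapshot("wrist")
ce,sz,a,k=lid(im,c); print("lid",ce.round(4),sz.round(4),round(a,2))
E
```

```text
clock: 19.58
tool_pos: [0.54, -0.0215, 0.0927]
orientation: [179.9, 0.0, -88.1]
force: [-0.4, 0.1, -0.3]
opening: 0.0655
gripper_force: 0.0
lid [ 0.5425 -0.0828] [0.1269 0.0976] 1.95
```

```bash
python3 -m inch '.015 0 0 0 0 0;.03 0 0 0 0 0;.045 0 0 0 0 0;.055 0 0 0 0 0;.055 0 0 0 0 0'
python3 - <<'E'
from binlid import *
for n in("wrist","side","scene"):
    c=camera_params(n); im=snapshot(n)
    for z in (.09,.10):
        ce,sz,a,k=lid(im,c,z); print(n,z,"lid",ce.round(4),sz.round(4),round(a,2))
    for x in landmark_of(n,"lid")[:1]: print(x["uv"],onz(c,x["uv"],.08).round(4))
E
```

```text
clock: 20.05
tool_pos: [0.5411, -0.0366, 0.093]
orientation: [180.0, 0.1, -88.0]
force: [0.4, 0.0, 0.2]
opening: 0.0657
gripper_force: 0.0
wrist 0.09 lid [ 0.5433 -0.0987] [0.1284 0.1024] 2.0
wrist 0.1 lid [ 0.5433 -0.0988] [0.1205 0.096 ] 1.97
[314.6, 101.5] [ 0.5445 -0.1164  0.08  ]
side 0.09 lid [ 0.5908 -0.1415] [0.09   0.0385] 90.0
side 0.1 lid [ 0.5923 -0.1548] [0.0885 0.0375] 90.0
[316.7, 260.3] [ 0.5445 -0.1146  0.08  ]
scene 0.09 lid [ 0.4979 -0.1208] [0.0638 0.1471] 20.65
scene 0.1 lid [ 0.4886 -0.1123] [0.063  0.1449] 20.77
[329.3, 219.0] [ 0.5462 -0.1144  0.08  ]
```

```bash
python3 -m inch '-.02 0 0 0 0 0;-.02 0 -.14 0 0 0;-.02 0 -.28 0 0 0;-.02 0 -.42 0 0 0;-.02 0 -.56 0 0 0;-.02 0 -.66 0 0 0;-.02 0 -.66 0 0 0;-.02 0 -.66 0 0 0' 1
cat > chk.py <<'E'
from binlid import *
c=camera_params("wrist"); im=snapshot("wrist"); print(get_obs()["tool_pos"])
for z in (.09,.10): ce,sz,a,k=lid(im,c,z); print(z,"lid",ce.round(4),sz.round(4),round(a,2),"bounds",k.min(0).round(4),k.max(0).round(4))
for t,z in (("opening",.09),("lid",.08),("latch_near_knob",.117),("latch_far_knob",.117)):
    for x in landmark_of("wrist",t)[:1]: print(t,x["uv"],round(x["p"],2),onz(c,x["uv"],z).round(4))
# width of blue at several y (plane .09)
w,x0,y0,s=warp(im,c,.09); w=w.astype(int); m=(w[...,2]-w[...,0]>35)&(w[...,2]>50)
for y in np.arange(-.18,-.03,.02):
    q=np.where(m[int((y-y0)*s)])[0]; print(round(y,2),(q.min()/s+x0,q.max()/s+x0,(q.max()-q.min())/s) if len(q) else None)
E
python3 chk.py
```

```text
clock: 21.02
tool_pos: [0.5418, -0.0297, 0.2934]
orientation: [-179.7, 0.1, -88.0]
force: [-0.8, 0.3, -1.2]
opening: 0.0179
gripper_force: 0.0
[ 0.54087988 -0.02974851  0.29143882]
0.09 lid [ 0.5444 -0.116 ] [0.1285 0.1391] 1.99 bounds [ 0.4785 -0.187 ] [ 0.6105 -0.045 ]
0.1 lid [ 0.5444 -0.1154] [0.1249 0.1353] 1.97 bounds [ 0.48   -0.1845] [ 0.6085 -0.046 ]
opening [181.4, 238.3] 0.61 [ 6.673e-01 -4.000e-04  9.000e-02]
lid [320.2, 113.5] 0.65 [ 0.5421 -0.1167  0.08  ]
latch_near_knob [430.9, 108.4] 0.63 [ 0.4546 -0.1212  0.117 ]
latch_far_knob [202.6, 108.2] 0.81 [ 0.6359 -0.115   0.117 ]
-0.18 (np.float64(0.48250000000000004), np.float64(0.6105), np.float64(0.128))
-0.16 (np.float64(0.48200000000000004), np.float64(0.61), np.float64(0.128))
-0.14 (np.float64(0.48150000000000004), np.float64(0.6085), np.float64(0.127))
-0.12 (np.float64(0.48050000000000004), np.float64(0.6075), np.float64(0.127))
-0.1 (np.float64(0.48000000000000004), np.float64(0.607), np.float64(0.127))
-0.08 (np.float64(0.47900000000000004), np.float64(0.606), np.float64(0.127))
-0.06 (np.float64(0.47850000000000004), np.float64(0.6065), np.float64(0.128))
-0.04 None
```

```bash
python3 -c "
from h import *
print(rel([.412,-.121,.16],[180,0,-88]));print(rel([.412,-.121,.102],[180,0,-88])[0])"
```

```text
(array([0.2877, 0.437 , 0.433 ]), array([0.0008, 0.0003, 0.    ]), np.float64(4.885776599826034), np.float64(0.021648723228952196))
[0.2878 0.4365 0.6263]
```

```bash
python3 -m inch '.288 .437 .2 0 0 0;.288 .437 .2 0 0 0;.288 .437 .2 0 0 0;.288 .437 .2 0 0 0;.288 .437 .43 0 0 0;.288 .437 .55 0 0 0;.288 .437 .626 0 0 0;.288 .437 .626 0 0 0;.288 .437 .626 0 0 0' 1; python3 -m inch '0 -.03 0 0 0 0;0 -.05 0 0 0 0;0 -.07 0 0 0 0;0 -.07 0 0 0 0'; python3 chk.py | grep knob
```

```text
clock: 22.02
tool_pos: [0.411, -0.1215, 0.1015]
orientation: [179.6, 0.0, -88.0]
force: [0.4, -1.2, 1.1]
opening: 0.0005
gripper_force: 0.0
clock: 22.35
tool_pos: [0.4365, -0.12, 0.1047]
orientation: [-179.8, 0.1, -88.0]
force: [-0.9, -0.4, -0.6]
opening: 0.0005
gripper_force: 0.0
```

```bash
python3 -m inch '0 -.012 0 0 0 0;0 -.024 0 0 0 0;0 -.024 0 0 0 0'; python3 -c "
from h import *
for _ in range(3): o=get_obs(); print(o['tool_pos'],o['force']); snapshot('wrist')"; python3 -m inch '0 -.012 0 0 0 0;0 -.024 0 0 0 0;0 -.024 0 0 0 0'; python3 -m inch '0 -.012 0 0 0 0;0 -.024 0 0 0 0;0 -.024 0 0 0 0'
```

```text
clock: 22.85
tool_pos: [0.4416, -0.12, 0.1032]
orientation: [180.0, 0.1, -88.0]
force: [-0.5, -0.5, 0.8]
opening: 0.0005
gripper_force: 0.2
[ 0.44163271 -0.12003063  0.10318636] [-0.5045168  -0.45462218  0.84901332]
[ 0.44145271 -0.12002711  0.10309198] [-1.1680531   0.45839211 -0.43547366]
[ 0.44138248 -0.12000976  0.10306869] [ 0.00818004  0.40303228 -0.31866182]
clock: 23.25
tool_pos: [0.4475, -0.1199, 0.1028]
orientation: [179.8, 0.1, -88.0]
force: [-3.2, 0.1, 2.2]
opening: 0.0006
gripper_force: 2.0
clock: 23.5
tool_pos: [0.4483, -0.1204, 0.1016]
orientation: [179.2, 0.0, -88.1]
force: [-23.1, 1.9, 16.6]
opening: 0.0004
gripper_force: 11.3
```

```bash
python3 -m inch '0 .05 0 0 0 0;0 .08 0 0 0 0;0 .08 -.14 0 0 0;0 .08 -.28 0 0 0;0 -.05 -.42 0 0 0;0 -.19 -.5 0 0 0;0 -.3 -.5 0 0 0;0 -.3 -.5 0 0 0;0 -.3 -.5 0 0 0'; python3 chk.py
```

```text
clock: 24.25
tool_pos: [0.5492, -0.1163, 0.2536]
orientation: [-179.9, 0.1, -88.0]
force: [0.4, -0.2, -0.6]
opening: 0.0005
gripper_force: 0.0
[ 0.54696698 -0.11634462  0.25280007]
0.09 lid [ 0.5448 -0.127 ] [0.1285 0.1169] 2.02 bounds [ 0.4795 -0.1875] [ 0.6095 -0.068 ]
0.1 lid [ 0.545  -0.1287] [0.1244 0.1132] 2.03 bounds [ 0.482 -0.187] [ 0.608  -0.0715]
lid [325.0, 217.2] 0.79 [ 0.542 -0.118  0.08 ]
latch_near_knob [421.6, 224.9] 0.8 [ 0.47   -0.1217  0.117 ]
latch_far_knob [204.7, 226.8] 0.57 [ 0.6335 -0.1144  0.117 ]
-0.18 (np.float64(0.48250000000000004), np.float64(0.61), np.float64(0.1275))
-0.16 (np.float64(0.48200000000000004), np.float64(0.609), np.float64(0.127))
-0.14 (np.float64(0.48150000000000004), np.float64(0.609), np.float64(0.1275))
-0.12 (np.float64(0.49450000000000005), np.float64(0.6085), np.float64(0.114))
-0.1 (np.float64(0.48000000000000004), np.float64(0.6075), np.float64(0.1275))
-0.08 (np.float64(0.5345), np.float64(0.5635), np.float64(0.029))
-0.06 None
-0.04 None
```

```bash
cat > knob.py <<'E'
from binlid import *
c=camera_params("wrist"); im=snapshot("wrist"); lc=np.array([.5440,-.1165])
for n,x,y in (("near",.46,-.12),("far",.628,-.114)):
    for z in (.117,.107):
        w,x0,y0,s=warp(im,c,z,x-.04,x+.04,y-.03,y+.03); m=(w.max(2)<45).astype(np.uint8)
        k,l,st,ce=cv2.connectedComponentsWithStats(m)
        for i in range(1,k):
            if st[i,4]>150: 
                b=st[i]; P=ce[i]/s+[x0,y0]-lc; print(n,z,"rel opening x,y",P.round(4),"x",round(b[0]/s+x0-lc[0],4),round((b[0]+b[2])/s+x0-lc[0],4),"w,h",b[2]/s,b[3]/s,b[4])
for t in("latch_near","latch_far"):
    for r in cut_out("wrist",t)[:1]:
        L,T,W,H=r["rect"]; print(t,round(r["p"],2),r["rect"],onz(c,(L,T+H/2),.1)[:2].round(4),onz(c,(L+W,T+H/2),.1)[:2].round(4))
o=get_obs(); print(o["tool_pos"])
E
python3 knob.py
```

```text
near 0.117 rel opening x,y [-0.0718 -0.0045] x -0.079 -0.064 w,h 0.015 0.0135 603
near 0.117 rel opening x,y [-0.0828  0.0245] x -0.1195 -0.044 w,h 0.0755 0.004 1012
near 0.107 rel opening x,y [-0.0743 -0.0025] x -0.0815 -0.066 w,h 0.0155 0.014 644
far 0.117 rel opening x,y [ 0.0879 -0.0011] x 0.082 0.096 w,h 0.014 0.013 240
far 0.117 rel opening x,y [0.0751 0.0307] x 0.044 0.1175 w,h 0.0735 0.005 1126
far 0.107 rel opening x,y [0.0908 0.0011] x 0.0845 0.0995 w,h 0.015 0.0135 258
far 0.107 rel opening x,y [0.063 0.032] x 0.044 0.094 w,h 0.05 0.002 268
latch_near 0.64 [375.3, 206.9, 48.7, 27.4] [ 0.4975 -0.1208] [ 0.459  -0.1221]
latch_far 0.9 [186.1, 211.0, 45.4, 25.5] [ 0.6476 -0.113 ] [ 0.6117 -0.1143]
[ 0.54489526 -0.11662065  0.25336404]
```

```bash
python3 -c "
from h import *
c=camera_params('side'); print(onz(c,(440,300),0),onz(c,(430,240),0.0))
c=camera_params('scene'); print(onz(c,(270,200),0),onz(c,(370,155),0))
print(rel([.676,-.1145,.16],[180,0,-88]));print(rel([.676,-.1145,.106],[180,0,-88])[0])"
```

```text
[ 0.83463543 -0.12570811  0.        ] [0.82621996 0.12425303 0.        ]
[ 0.81151553 -0.09774531  0.        ] [ 0.8206041  -0.52309128  0.        ]
(array([ 0.0086, -0.4369,  0.3114]), array([-0.0001,  0.0004,  0.    ]), np.float64(3.8600766731955996), np.float64(0.010844738480888221))
[ 0.0089 -0.4368  0.4914]
```

```bash
python3 -m inch '.008 -.437 0 0 0 0;.008 -.437 0 0 0 0;.008 -.437 0 0 0 0;.008 -.437 0 0 0 0;.008 -.437 .13 0 0 0;.008 -.437 .26 0 0 0;.008 -.437 .4 0 0 0;.008 -.437 .49 0 0 0;.008 -.437 .49 0 0 0;.008 -.437 .49 0 0 0'; python3 -m inch '0 .03 0 0 0 0;0 .05 0 0 0 0;0 .07 0 0 0 0;0 .09 0 0 0 0;0 .09 0 0 0 0'
```

```text
clock: 25.48
tool_pos: [0.6757, -0.1144, 0.1053]
orientation: [179.8, 0.0, -88.0]
force: [0.3, 0.4, 0.9]
opening: 0.0002
gripper_force: 0.0
clock: 25.9
tool_pos: [0.6493, -0.1152, 0.1081]
orientation: [-179.8, 0.1, -88.0]
force: [0.7, 0.4, 0.7]
opening: 0.0004
gripper_force: 0.2
```

```bash
python3 -m inch '0 .012 0 0 0 0;0 .024 0 0 0 0;0 .024 0 0 0 0'; python3 -m inch '0 .01 0 0 0 0;0 .016 0 0 0 0;0 .016 0 0 0 0'; python3 -m inch '0 .01 0 0 0 0;0 .016 0 0 0 0;0 .016 0 0 0 0'
```

```text
clock: 26.15
tool_pos: [0.642, -0.1154, 0.1064]
orientation: [-180.0, 0.1, -88.0]
force: [0.6, 0.3, 1.3]
opening: -0.0
gripper_force: 0.4
clock: 26.4
tool_pos: [0.6403, -0.1154, 0.1067]
orientation: [-179.7, 0.1, -88.0]
force: [8.7, -1.3, -2.1]
opening: 0.0003
gripper_force: 4.4
clock: 26.65
tool_pos: [0.6396, -0.1153, 0.1074]
orientation: [-179.2, 0.0, -87.9]
force: [21.0, -2.5, -10.2]
opening: -0.0
gripper_force: 10.1
```

```bash
python3 -m inch '0 -.05 0 0 0 0;0 -.08 0 0 0 0;0 -.08 -.14 0 0 0;0 -.08 -.28 0 0 0;0 .05 -.42 0 0 0;0 .19 -.5 0 0 0;0 .25 -.5 0 0 0;0 .25 -.5 0 0 0;0 .25 -.5 0 0 0'; python3 knob.py; python3 chk.py|grep -E "knob|lid"
```

```text
clock: 27.4
tool_pos: [0.5564, -0.1187, 0.2578]
orientation: [-179.9, 0.1, -88.0]
force: [1.3, -0.0, -0.3]
opening: 0.0005
gripper_force: 0.0
near 0.117 rel opening x,y [-0.0716 -0.0046] x -0.079 -0.0635 w,h 0.0155 0.0135 612
near 0.117 rel opening x,y [-0.0771  0.0241] x -0.11 -0.044 w,h 0.066 0.005 1092
near 0.107 rel opening x,y [-0.0744 -0.0025] x -0.082 -0.066 w,h 0.016 0.014 662
near 0.107 rel opening x,y [-0.0813  0.0255] x -0.11 -0.044 w,h 0.066 0.002 338
far 0.117 rel opening x,y [ 0.0718 -0.0021] x 0.0665 0.0795 w,h 0.013 0.0115 155
far 0.117 rel opening x,y [0.0789 0.0303] x 0.044 0.1245 w,h 0.0805 0.006 1478
far 0.107 rel opening x,y [0.0737 0.    ] x 0.0685 0.0815 w,h 0.013 0.0115 164
far 0.107 rel opening x,y [0.0686 0.0317] x 0.044 0.112 w,h 0.068 0.003 483
latch_near 0.91 [390.3, 206.9, 48.1, 33.2] [ 0.4967 -0.1199] [ 0.4581 -0.1212]
latch_far 0.86 [228.0, 210.8, 41.7, 26.7] [ 0.6278 -0.1147] [ 0.5941 -0.1159]
[ 0.55783334 -0.11847008  0.25525038]
0.09 lid [ 0.5445 -0.1281] [0.1291 0.1152] 2.4 bounds [ 0.4795 -0.188 ] [ 0.61 -0.07]
0.1 lid [ 0.545  -0.1297] [0.125  0.1115] 2.23 bounds [ 0.4825 -0.1875] [ 0.6085 -0.0735]
latch_near_knob [430.5, 229.2] 0.93 [ 0.4705 -0.1203  0.117 ]
latch_far_knob [236.6, 232.2] 0.73 [ 0.6179 -0.1129  0.117 ]
```

```bash
python3 -c "
from plant import *
print(close_job())"
```

```text
the job is handed in; nothing more can be done
None
```

I handed the job in with the spatula blade at the back of the dock, the lid flush in the opening and both latches pushed to their stops, after about 28 s of the 72 s; the result of the judging was not shown.

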